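# Set out cut steel posts on their marked base plates

### The arm

A 6-joint arm with a two-finger parallel gripper is mounted at the origin on the work surface. World frame = base frame: x ahead of the robot, y to its left, z up, the work surface at z = 0. Lengths are in mm, angles in rad, forces in N, time in s.
With the tool pointing down it reaches from about 350 to 875 mm from the base axis. Payload 4.2 kg.
Tool frame: the origin (TCP) lies midway between the tips of the shut fingers; the grasp point (between the pads) lies 19 mm behind it; z points along the fingers, y is the line along which they close (so a half turn about z gives the same grasp; the last joint's range is limited). The gripper opens to 85 mm and grips with 20 to 120 N. Pads are 22 mm wide; open, the fingers measure 114 mm over their backs; the gripper's body (76 mm by 85 mm) begins 54 mm behind the grasp point. The pads swing forward as they close: fully open they stand 13 mm farther back than shut.
Start: joints at [1.435, 0.385, 0.008, 0, -1.194, -0.259], TCP at [240.356, 576.912, 231.312] pointing down, gripper open.
Joint ranges: [-3.14, 3.14], [-1.21, 2.06], [-1.07, 1.41], [-3.16, 2.05], [-2.99, -0.16], [-3.1, 3.1]. Speed limits (rad/s): [2.79, 2.79, 3.14, 3.14, 3.14, 3.14].

### API

Orientations are given as a unit quaternion [x, y, z, w].
In Python, from bench import * gives the robot as it stands.
- The arm moves only by the tool drive_tool, never from a script. Its argument "plan" is a list that holds one entry, the list of rows, each a list of 5 numbers: the closure, from -1 (fully open) to 1 (shut), then the shift along the world's x, y, z in mm, then the turn about the world's z in degrees. A call has 1 to 20 rows; each row shifts and turns the commanded pose from where the row before left it; what a row does not reach is not made up. A row lasts 1/12 s, in which the tool goes at most 41.7 mm and 7.16 degrees, less where a joint would pass 70% of its speed; a pose out of reach is approached as far as the arm can. A call is refused whole if a number of a shift passes 41.7 or a number of a turn 7.16, either way. A call with a gripper value outside its range is refused whole. The fingers move at their own pace and stop on an object; the grip force is fixed at half the most. Time passes only in rows, so rows that do not move let the fingers close. It gives the time, the measured TCP pose, the force, the opening and the grip force at its end, in the units of the state.
- read_state(): the state, without advancing time (a new reading comes with each control period).
- get_image(name): name is "scene" or "top" or "wrist"; returns (picture, depth): 384x512x3 uint8, red, green, blue; 384x512 float32, mm along the optical axis (not along the pixel's ray), 0 where there is no reading.
- camera_model(name): a dict with "fx", "fy", "cx", "cy" (pixels), "R" (3x3) and "t" (3): a world point X has camera coordinates R X + t; the wrist camera has in their place "mount" (4x4, takes a point from camera to tool coordinates, whose origin is the TCP and whose axes are the flange's). Camera axes: x right, y down, z forward; pixel columns grow to the right and rows downward; lengths in mm; the calibration is good to about 2 mm. A picture is of the moment at which its call begins: read the wrist's pose just before it. camera_model takes no time and is no camera call.
- job_done(): hands the job in; it is judged then, once.
The state is a dict: "clock": time; "joints": joint angles; "joint_vel": joint speeds; "joint_efforts": joint torques, N m; "position": TCP position; "ee_rot": TCP orientation; "contact_force": force on the tool from outside, world axes, zero at the start; "wrist_torque": the same for the moment, N m; "gripper_width": finger opening in mm; "grasp_force": force on a finger pad.
Only numpy, scipy, OpenCV 4.12 (cv2) and the standard library are available. Lean on these libraries where they do the work, as an engineer would, in place of code of your own. Each camera call takes 0.05 s, during which the arm holds its last target. There are 200 camera calls.

### The job

Get the posts ready for tack welding: stand each of the four cut steel sections upright on the base plate that has its outline painted on it, centred in the outline and turned to match it, in any order. Do not shift or knock over the standing bolt or the loose nut among them.

Things in the scene. Friction and masses are not known exactly. Their poses are not given: they have to be found in the camera images.
- round_tube: bare silvery round tube, standing on end, 48 mm outside diameter, 4 mm wall, 80 mm tall, about 0.3 kg. Origin: centre of the underside (the foot), on the table at the start; z up along the section. Any yaw is the same.
- square_tube: red-primed square tube, standing on end, 40 x 40 mm outside, 4 mm wall, 80 mm tall, about 0.3 kg; its sides lie along its x and y. Origin: centre of the underside (the foot), on the table at the start; z up along the section. Quarter turns look the same.
- flat_tube: yellow-primed rectangular tube, standing on end, 60 mm along its x by 30 mm along its y, 4 mm wall, 80 mm tall, about 0.33 kg; best gripped across the 30 mm. Origin: centre of the underside (the foot), on the table at the start; z up along the section. Half turns look the same.
- beam: blue-primed H-beam offcut on end, an H from above, 80 mm tall, 0.38 kg; two flanges 44 mm wide along its x, 5 mm thick, outer faces 52 mm apart along its y, joined by a 5 mm web along y; grip it on the outer flange faces, across y. Origin: centre of the underside (the foot), on the table at the start; z up along the section. Half turns look the same.
- round_plate: fixed round dark steel base plate, 104 mm across and 8 mm thick, four small black bolt-hole dots near its rim; in its middle, in thin white paint, a circle for the round tube. Origin: centre of the underside, so the plate's top is 8 mm above it; z up.
- square_plate: fixed round dark steel base plate, 104 mm across and 8 mm thick, four small black bolt-hole dots near its rim; in its middle, in thin white paint, a square outline for the square tube, sides along the plate's x and y (52 mm over the outside of the lines). Origin: centre of the underside, so the plate's top is 8 mm above it; z up.
- flat_plate: fixed round dark steel base plate, 104 mm across and 8 mm thick, four small black bolt-hole dots near its rim; in its middle, in thin white paint, a rectangle outline for the rectangular tube, long side along the plate's x (72 x 42 mm over the outside of the lines). Origin: centre of the underside, so the plate's top is 8 mm above it; z up.
- beam_plate: fixed round dark steel base plate, 104 mm across and 8 mm thick, four small black bolt-hole dots near its rim; in its middle, in thin white paint, an H outline for the beam: flanges along the plate's x, web along its y, as on the beam itself. Origin: centre of the underside, so the plate's top is 8 mm above it; z up.
- bolt: loose steel bolt standing on its hexagonal head (30 mm across flats, 13 mm high), brass-coloured shank 20 mm thick pointing up, 53 mm tall in all; stands among the work and is to be left alone. Origin: centre of the underside.
- nut: loose brass-coloured hexagonal nut, 36 mm across flats, 18 mm high, lying flat among the work, to be left alone. Origin: centre of the underside.
Things that resemble listed ones, but are neither listed nor needed, are in the scene too. What is shaped like the beam_plate but orange or pink is not meant.

How it is judged (in metres and radians):
At the end, for the whole second after the job is handed in: Each section stands upright (within 0.08 rad) with its foot on the plate marked with its own outline, centred within 12 mm and, except for the round tube, turned to match the outline within 0.2 rad (half turns, and for the square tube quarter turns, count as the same); all at rest (horizontal distance between round_tube and round_plate below 0.012 m and angle between each of round_tube, square_tube, flat_tube, beam's own z axis and vertical below 0.08 rad and z of round_tube in the frame of round_plate between 0.005 and 0.011 m and linear speed of each of round_tube, square_tube, flat_tube, beam below 0.02 m/s and angular speed of each of round_tube, square_tube, flat_tube, beam below 0.2 rad/s and horizontal distance between square_tube and square_plate below 0.012 m and z of square_tube in the frame of square_plate between 0.005 and 0.011 m and (angle between the x axis of square_tube and the x axis of square_plate, either way round below 0.2 rad or angle between the x axis of square_tube and the x axis of square_plate, either way round above 1.37 rad) and horizontal distance between flat_tube and flat_plate below 0.012 m and z of flat_tube in the frame of flat_plate between 0.005 and 0.011 m and angle between the x axis of flat_tube and the x axis of flat_plate, either way round below 0.2 rad and horizontal distance between beam and beam_plate below 0.012 m and z of beam in the frame of beam_plate between 0.005 and 0.011 m and angle between the x axis of beam and the x axis of beam_plate, either way round below 0.2 rad); the robot touches nothing.
It fails at once if the standing bolt is shifted by more than 20 mm or tipped over (distance of bolt from where it was at the start of the episode above 0.02 m or angle between bolt's own z axis and vertical above 0.5 rad).
It fails at once if the nut is shifted by more than 20 mm (distance of nut from where it was at the start of the episode above 0.02 m).
It also fails if it takes over 96 s, if anything falls off the work surface, if the arm or the gripper's body presses on something with over 40 N, if the wrist force passes 120 N, or if a joint passes its speed limit or range.

## Working session

There is one attempt and no reset: what is moved stays moved. The work goes in short steps, Python scripts to look and compute and a tool call to move; the robot and the scene stay as the last step left them, time stands still between calls to the robot, and variables do not carry over. Pictures are saved under pics/ and viewed, at most 14 in all, crops included, and the job is handed in when it is done.

Besides the shell and the picture viewer there is one more tool, called as name(argument=value, ...) on one line, values as JSON. drive_tool: Moves the arm, as the interface text tells. Its arguments: {"type":"object","properties":{"plan":{"type":"array"}},"required":["plan"]}

```bash
mkdir -p pics; ls; python3 - <<'E'
from bench import *
import cv2,numpy as np
s=read_state();print(s)
for n in ("scene","top"):
    im,d=get_image(n);np.savez(f"pics/{n}0.npz",im=im,d=d)
    cv2.imwrite(f"pics/{n}0.png",cv2.resize(im[:,:,::-1],(800,600)))
    m=camera_model(n);print(n,m)
print(camera_model("wrist"))
E
```

```text
pics
{'clock': 0.0, 'joints': array([ 1.43457850e+00,  3.85575868e-01,  6.63176616e-03, -5.01256691e-04,
       -1.19401051e+00, -2.58585477e-01]), 'joint_vel': array([-0.00064647, -0.00020921, -0.00028062,  0.00135075,  0.00045515,
        0.00043506]), 'joint_efforts': array([ 5.79443804e-04, -3.92290199e+01,  1.88399005e+01,  4.18610618e+00,
       -4.66976126e-03, -5.39028491e-06]), 'position': array([240.15720304, 576.38501651, 230.21192291]), 'ee_rot': array([ 9.80560745e-01, -1.96212657e-01, -1.66526816e-04,  1.09136784e-03]), 'contact_force': array([-0.5382296 ,  0.36232779, -0.23218895]), 'wrist_torque': array([-0.01017301,  0.03433154, -0.03383597]), 'grasp_force': 0.0, 'gripper_width': 85.385322565305}
scene {'fx': 361.402823620815, 'fy': 361.402823620815, 'cx': 258.76373686810706, 'cy': 191.2966399881308, 'R': array([[-0.85454593,  0.51923746,  0.01198762],
       [ 0.33518807,  0.56897971, -0.75094011],
       [-0.39673695, -0.63769471, -0.6602615 ]]), 't': array([ 390.79778558, -117.30423161,  989.2566095 ])}
top {'fx': 476.34248974311834, 'fy': 476.34248974311834, 'cx': 252.38852670339466, 'cy': 186.69575982542074, 'R': array([[-1.29066718e-02, -9.99916219e-01,  9.86295677e-04],
       [-9.90662810e-01,  1.26533338e-02, -1.35746416e-01],
       [ 1.35722563e-01, -2.72912088e-03, -9.90743124e-01]]), 't': array([ -13.02542074,  476.58278879, 1171.44965533])}
{'fx': 281.68458536684943, 'fy': 281.68458536684943, 'cx': 258.77040363233925, 'cy': 184.99916129058008, 'mount': array([[-3.99151804e-04, -9.59406812e-01, -2.82025547e-01,
         7.11935826e+01],
       [ 9.99999857e-01, -2.82209336e-04, -4.55271474e-04,
        -5.03376743e-01],
       [ 3.57200312e-04, -2.82025688e-01,  9.59406787e-01,
        -1.41764482e+02],
       [ 0.00000000e+00,  0.00000000e+00,  0.00000000e+00,
         1.00000000e+00]])}
```

View pics/top0.png

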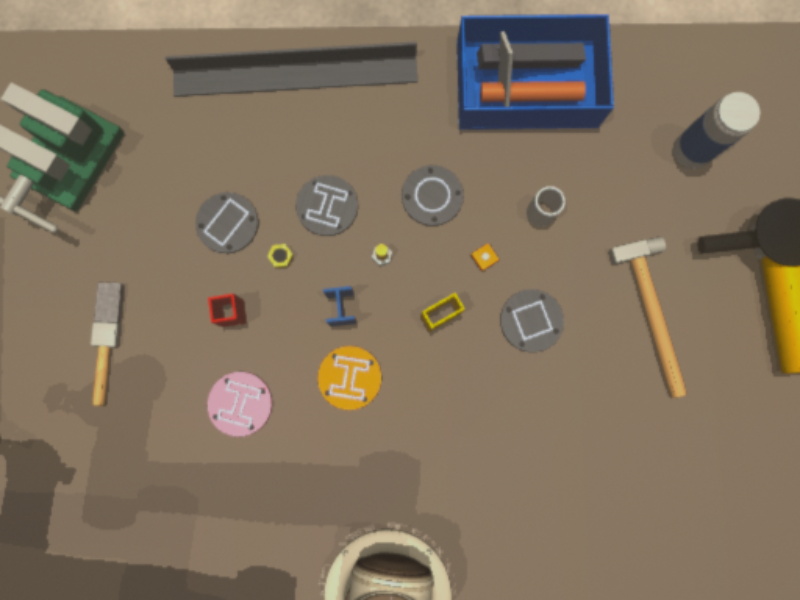

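View pics/scene0.png

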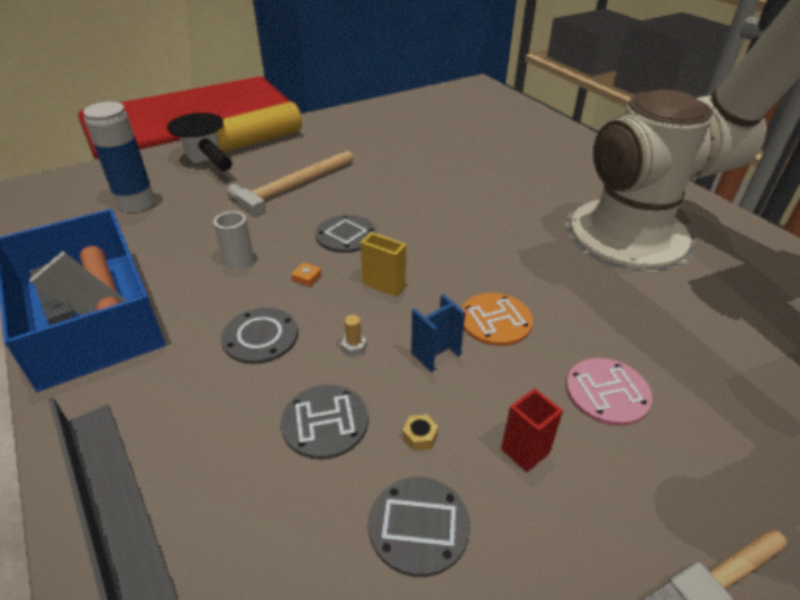

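The top view (800x600) shows:
- **Plates:** rectangle at (227,222), dark H at (327,205), circle at (432,195), square at (532,320).
- **Sections:** round tube at (549,200), red at (225,310), blue beam at (340,306), yellow at (443,311).
- **Leave alone:** nut at (280,255), bolt at (382,254).

There are three H plates: dark (327,205), orange (350,377) and pink (239,404). The dark steel one fits, since orange and pink are excluded. The lone orange block at (485,257) is not listed.

```bash
cat > h.py <<'E'
import cv2,numpy as np
from bench import *
def cloud(im,d,m):
    v,u=np.mgrid[:384,:512]
    P=np.stack([(u-m["cx"])/m["fx"]*d,(v-m["cy"])/m["fy"]*d,d],-1)
    return (P-m["t"])@m["R"]
def rays(uv,m):
    uv=np.asarray(uv,float)
    r=np.c_[(uv[:,0]-m["cx"])/m["fx"],(uv[:,1]-m["cy"])/m["fy"],np.ones(len(uv))]@m["R"]
    return -m["R"].T@m["t"],r
def plane(uv,m,z):
    o,r=rays(uv,m); return (o+r*((z-o[2])/r[:,2])[:,None])[:,:2]
def meet(uv1,m1,uv2,m2):
    o1,a=rays([uv1],m1);o2,b=rays([uv2],m2)
    s=np.linalg.lstsq(np.c_[a[0],-b[0]],o2-o1,rcond=None)[0]
    p,q=o1+s[0]*a[0],o2+s[1]*b[0]; return (p+q)/2,np.linalg.norm(p-q)
def rect(P):
    (c,s,_)=r=cv2.minAreaRect(np.float32(P)); b=cv2.boxPoints(r)
    e=b[1]-b[0],b[2]-b[1]; l=max(e,key=np.linalg.norm)
    return np.round(c,1),np.round(sorted(s),1),round(np.degrees(np.arctan2(l[1],l[0]))%180,1) # yaw of long side
E
python3 - <<'E'
from h import *
M={n:camera_model(n) for n in("top","scene")};D={n:np.load(f"pics/{n}0.npz") for n in M}
S=.64
col={"red":((0,150,60),(8,255,255)),"blue":((100,120,60),(125,255,255)),"yel":((22,150,70),(32,255,255))}
box={"top":{"red":(225,310),"blue":(340,306),"yel":(443,311),"tube":(549,203),"nut":(280,255),"bolt":(382,254)},
     "scene":{"red":(532,430),"blue":(438,332),"yel":(384,264),"tube":(234,240),"nut":(420,431),"bolt":(353,335)}}
for k in("red","blue","yel","tube","nut","bolt"):
    for n in M:
        im,d=D[n]["im"],D[n]["d"];C=cloud(im,d,M[n]);w=np.zeros((384,512),bool)
        c=np.array(box[n][k])*S;h=38 if n=="scene" else 20
        if k in("nut","bolt"):h=16 if n=="scene" else 10
        w[int(c[1]-h):int(c[1]+h),int(c[0]-h):int(c[0]+h)]=1
        hs=cv2.cvtColor(im,cv2.COLOR_RGB2HSV)
        if k in col:w&=cv2.inRange(hs,*col[k])>0
        P=C[w&(d>0)];P=P[(P[:,2]>5)&(P[:,2]<110)]
        zt=np.percentile(P[:,2],97);T=P[P[:,2]>zt-8]
        print(k,n,"ztop",zt.round(1),"n",len(T),rect(T[:,:2]))
pl={"flat":((227,222),(419,522)),"beam":((327,205),(324,419)),"round":((432,195),(259,333)),"square":((532,320),(346,232))}
for k,cc in pl.items():
    ce={}
    for n,c in zip(M,cc):
        im=D[n]["im"];hs=cv2.cvtColor(im,cv2.COLOR_RGB2HSV);C=cloud(im,D[n]["d"],M[n])
        c=np.array(c)*S;v,u=np.mgrid[:384,:512]
        X=plane(np.c_[u.ravel(),v.ravel()],M[n],8).reshape(384,512,2)
        c0=plane([c],M[n],8)[0];near=np.hypot(*(X-c0).transpose(2,0,1))<47
        g=im.min(2).astype(int);t=(g[near].max()+np.median(g[near]))/2
        w=near&(g>t)
        ys,xs=np.nonzero(w);hull=cv2.minAreaRect(np.float32(np.c_[xs,ys]))
        # plate disk: dark and grey
        q=np.hypot(*(X-c0).transpose(2,0,1))<75
        dk=(q&(hs[...,1]<45)).astype(np.uint8);cn=max(cv2.findContours(dk,0,2)[0],key=cv2.contourArea)
        el=cv2.fitEllipse(cv2.convexHull(cn));ce[n]=el[0]
        print(k,n,"paint",rect(X[w]),"disk c",plane([el[0]],M[n],8)[0].round(1),"hull",rect(plane(cn[:,0],M[n],8))[1],"z",np.median(C[near][:,2]).round(1))
    p,e=meet(ce["top"],M["top"],ce["scene"],M["scene"]);print("   tri",p.round(1),"gap",e.round(1))
im=D["top"]["im"][95:275,120:380];cv2.imwrite("pics/crop.png",cv2.resize(im[:,:,::-1],None,fx=3,fy=3,interpolation=2))
E
```

```text
red top ztop 83.6 n 113 (array([448.5, 248.1]), array([39.6, 40.4]), np.float32(98.3))
red scene ztop 80.6 n 301 (array([448.2, 251.3]), array([40.3, 42. ]), np.float32(8.8))
blue top ztop 84.4 n 70 (array([452.,  69.]), array([38.5, 49.9]), np.float32(5.5))
blue scene ztop 80.5 n 176 (array([452.5,  72. ]), array([41.6, 51.9]), np.float32(6.3))
yel top ztop 84.5 n 111 (array([441.4, -93.7]), array([29.8, 60. ]), np.float32(119.2))
yel scene ztop 80.8 n 84 (array([440.3, -91.1]), array([31.2, 60.1]), np.float32(117.6))
tube top ztop 82.0 n 113 (array([ 612. , -265.8]), array([45.5, 48.1]), np.float32(134.9))
tube scene ztop 79.2 n 161 (array([ 612.8, -262.3]), array([46.6, 48.3]), np.float32(87.2))
nut top ztop 23.1 n 157 (array([541.8, 168.9]), array([35.4, 37.7]), np.float32(36.3))
nut scene ztop 19.9 n 324 (array([541.9, 171.9]), array([36.4, 40.8]), np.float32(96.8))
bolt top ztop 56.3 n 50 (array([542.4,   2.3]), array([17.6, 17.9]), np.float32(179.5))
bolt scene ztop 53.5 n 72 (array([542.6,   4.5]), array([18.5, 19. ]), np.float32(62.6))
flat top paint (array([602. , 261.6]), 
[... 436 characters left out ...]
9, 64.8]), np.float32(162.2)) disk c [630.   99.8] hull [103.4 107.2] z 7.8
   tri [629.2  94.3   1.2] gap 2.2
round top paint (array([645.2, -84.7]), array([58.2, 58.9]), np.float32(134.7)) disk c [643.5 -84. ] hull [ 99.9 100. ] z 8.8
round scene paint (array([643.2, -83. ]), array([57.7, 60.2]), np.float32(68.1)) disk c [645.  -76.7] hull [104.3 106.4] z 7.7
   tri [644.3 -83.9   1.7] gap 1.9
square top paint (array([ 430.7, -244.5]), array([52.9, 52.9]), np.float32(109.7)) disk c [ 429.9 -243.7] hull [100.6 101.3] z 8.5
square scene paint (array([ 428.4, -242.9]), array([51.9, 54.1]), np.float32(110.4)) disk c [ 431.9 -236.6] hull [ 96.7 110.4] z 7.8
   tri [ 429.5 -244.1    2.9] gap 2.0
```

View pics/crop.png

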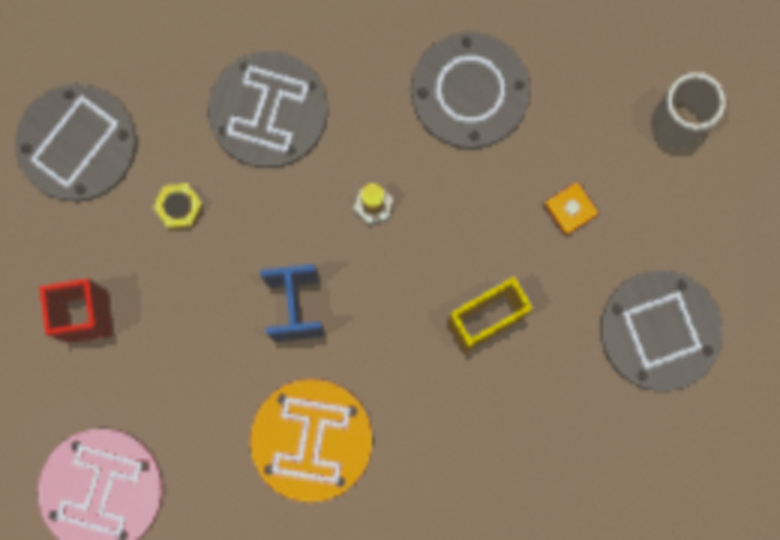

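The crop confirms the dark H plate at (268,110) in the crop. The two views agree within about 3 mm: section tops at about 80 mm, plates at about 8 mm, sizes matching the text. First move is over the red tube, at (448,250) with its sides at 8.5°.

drive_tool(plan=[[[-1,17.3,-27.2,-6.7,6.2],[-1,17.3,-27.2,-6.7,6.2],[-1,17.3,-27.2,-6.7,6.2],[-1,17.3,-27.2,-6.7,6.2],[-1,17.3,-27.2,-6.7,6.2],[-1,17.3,-27.2,-6.7,0],[-1,17.3,-27.2,-6.7,0],[-1,17.3,-27.2,-6.7,0],[-1,17.3,-27.2,-6.7,0],[-1,17.3,-27.2,-6.7,0],[-1,17.3,-27.2,-6.7,0],[-1,17.3,-27.2,-6.7,0],[-1,0,0,0,0],[-1,0,0,0,0],[-1,0,0,0,0]]])

```text
clock: 1.35
position: [448.0, 250.6, 150.8]
ee_rot: [0.997, 0.073, -0.0, 0.0]
contact_force: [-0.3, 0.7, -0.5]
gripper_width: 85.5
grasp_force: 0.0
```

drive_tool(plan=[[[-1,0,-0.8,-20,0],[-1,0,0,-20,0],[-1,0,0,-20,0],[-1,0,0,-20,0],[-1,0,0,-20,0],[-1,0,0,-20,0],[-1,0,0,0,0],[-1,0,0,0,0],[1,0,0,0,0],[1,0,0,0,0],[1,0,0,0,0],[1,0,0,0,0],[1,0,0,0,0],[1,0,0,0,0],[1,0,0,0,0],[1,0,0,0,0]]])

```text
clock: 2.68
position: [448.6, 250.5, 32.1]
ee_rot: [0.997, 0.073, 0.001, -0.001]
contact_force: [-2.2, 1.3, 6.8]
gripper_width: 39.2
grasp_force: 60.5
```

drive_tool(plan=[[[1,0,0,10,0],[1,0,0,20,0],[1,0,0,20,0],[1,0,0,20,0],[1,0,0,20,0],[1,0,0,20,0],[1,0,0,10,0],[1,0,0,0,0]]])

```text
clock: 3.35
position: [448.8, 250.3, 153.2]
ee_rot: [0.997, 0.073, 0.002, -0.001]
contact_force: [0.5, 0.4, -2.9]
gripper_width: 39.6
grasp_force: 60.9
```

drive_tool(plan=[[[1,-1,-13,0,0],[1,-1,-26,0,0.7],[1,-1,-26,0,0.7],[1,-1,-26,0,0.7],[1,-1,-26,0,0.7],[1,-1,-26,0,0.7],[1,-1,-26,0,0.7],[1,-1,-26,0,0.7],[1,-1,-26,0,0.7],[1,-1,-26,0,0.7],[1,-1,-26,0,0.7],[1,-1,-26,0,0.7],[1,-1,-26,0,0.7],[1,-1,-26,0,0.7],[1,-1,-26,0,0.7],[1,-1,-26,0,0.7],[1,-1,-26,0,0.7],[1,-1,-26,0,0.7],[1,-1,-26,0,0],[1,0,-13,0,0]]])

```text
clock: 5.02
position: [426.7, -246.3, 148.9]
ee_rot: [0.985, 0.175, -0.002, -0.001]
contact_force: [-0.2, -0.2, -2.9]
gripper_width: 39.3
grasp_force: 61.3
```

drive_tool(plan=[[[1,0,0,0,0],[1,0,0,0,0],[1,0,0,0,0]]])

```text
clock: 5.27
position: [427.7, -243.8, 149.7]
ee_rot: [0.984, 0.176, -0.001, -0.001]
contact_force: [0.8, 0.6, -2.9]
gripper_width: 39.5
grasp_force: 61.3
```

drive_tool(plan=[[[1,1.8,0,-10,0],[1,0,0,-20,0],[1,0,0,-20,0],[1,0,0,-20,0],[1,0,0,-20,0],[1,0,0,-10,0],[1,0,0,-5,0],[1,0,0,-3,0],[1,0,0,0,0],[1,0,0,0,0]]])

```text
clock: 6.1
position: [431.3, -244.2, 43.4]
ee_rot: [0.984, 0.176, 0.001, 0.0]
contact_force: [-0.2, -0.2, -3.7]
gripper_width: 39.4
grasp_force: 61.2
```

drive_tool(plan=[[[1,-0.8,0,-1.5,0],[1,0,0,-1.5,0],[1,0,0,0,0],[1,0,0,0,0]]])

```text
clock: 6.43
position: [430.1, -244.3, 40.2]
ee_rot: [0.984, 0.176, 0.0, 0.0]
contact_force: [-0.3, -0.4, -2.0]
gripper_width: 39.6
grasp_force: 61.2
```

drive_tool(plan=[[[-1,0,0,0,0],[-1,0,0,0,0],[-1,0,0,0,0],[-1,0,0,0,0],[-1,0,0,0,0],[-1,0,0,0,0],[-1,0,0,15,0],[-1,0,0,20,0],[-1,0,0,20,0],[-1,0,0,20,0],[-1,0,0,20,0],[-1,0,0,15,0],[-1,0,0,0,0]]])

```text
clock: 7.52
position: [432.0, -245.0, 153.3]
ee_rot: [0.984, 0.176, 0.003, 0.002]
contact_force: [0.1, -0.2, 0.0]
gripper_width: 85.5
grasp_force: 0.0
```

drive_tool(plan=[[[-1,0.8,12.6,0,-6.8],[-1,0.8,12.6,0,-6.8],[-1,0.8,12.6,0,-6.8],[-1,0.8,12.6,0,-6.8],[-1,0.8,12.6,0,-6.8],[-1,0.8,12.6,0,-6.8],[-1,0.8,12.6,0,-6.8],[-1,0.8,12.6,0,-6.8],[-1,0.8,12.6,0,-6.8],[-1,0.8,12.6,0,-6.8],[-1,0.8,12.6,0,-6.8],[-1,0.8,12.6,0,-6.8],[-1,0,0,0,0],[-1,0,0,0,0],[-1,0,0,0,0]]])

```text
clock: 8.77
position: [439.2, -93.3, 149.5]
ee_rot: [0.861, -0.509, -0.0, 0.0]
contact_force: [-0.2, -0.5, -0.4]
gripper_width: 85.4
grasp_force: 0.0
```

drive_tool(plan=[[[-1,1.6,0.9,-17,-0.4],[-1,0,0,-20,0],[-1,0,0,-20,0],[-1,0,0,-20,0],[-1,0,0,-20,0],[-1,0,0,-20,0],[-1,0,0,0,0],[-1,0,0,0,0],[1,0,0,0,0],[1,0,0,0,0],[1,0,0,0,0],[1,0,0,0,0],[1,0,0,0,0],[1,0,0,0,0],[1,0,0,0,0],[1,0,0,0,0],[1,0,0,0,0]]])

```text
clock: 10.18
position: [441.4, -92.2, 33.8]
ee_rot: [0.859, -0.513, 0.0, -0.0]
contact_force: [-1.6, -0.6, 7.4]
gripper_width: 29.5
grasp_force: 59.0
```

drive_tool(plan=[[[1,0,0,10,0],[1,0,0,20,0],[1,0,0,20,0],[1,0,0,20,0],[1,0,0,20,0],[1,0,0,20,0],[1,0,0,10,0],[1,0,0,0,0]]])

```text
clock: 10.85
position: [442.2, -92.0, 154.9]
ee_rot: [0.858, -0.513, 0.002, -0.002]
contact_force: [-0.2, -0.1, -3.6]
gripper_width: 29.3
grasp_force: 59.7
```

drive_tool(plan=[[[1,5,11,0,0.7],[1,10,22.2,0,1.5],[1,10,22.2,0,1.5],[1,10,22.2,0,1.5],[1,10,22.2,0,1.5],[1,10,22.2,0,1.5],[1,10,22.2,0,1.5],[1,10,22.2,0,1.5],[1,10,22.2,0,1.5],[1,10,22.2,0,1.5],[1,10,22.2,0,1.5],[1,10,22.2,0,1.5],[1,10,22.2,0,1.5],[1,10,22.2,0,1.5],[1,10,22.2,0,1.5],[1,10,22.2,0,1.5],[1,5,11,0,0.7],[1,0,0,0,0],[1,0,0,0,0],[1,0,0,0,0]]])

```text
clock: 12.52
position: [600.1, 262.1, 151.5]
ee_rot: [0.946, -0.324, -0.001, 0.001]
contact_force: [-0.0, -1.0, -3.7]
gripper_width: 29.2
grasp_force: 59.8
```

drive_tool(plan=[[[1,0.5,0,-11,0],[1,0,0,-20,0],[1,0,0,-20,0],[1,0,0,-20,0],[1,0,0,-20,0],[1,0,0,-10,0],[1,0,0,-4,0],[1,0,0,-2,0],[1,0,0,0,0],[1,0,0,0,0],[1,0,0,0,0]]])

```text
clock: 13.43
position: [602.4, 263.3, 47.3]
ee_rot: [0.946, -0.324, 0.001, -0.001]
contact_force: [0.4, 0.2, -3.6]
gripper_width: 29.3
grasp_force: 59.8
```

drive_tool(plan=[[[1,-0.8,-0.6,-2,0],[1,0,0,-2,0],[1,0,0,-1,0],[1,0,0,0,0],[1,0,0,0,0]]])

```text
clock: 13.85
position: [600.9, 262.3, 41.9]
ee_rot: [0.946, -0.324, 0.0, -0.0]
contact_force: [-3.0, -0.9, 3.4]
gripper_width: 28.9
grasp_force: 60.4
```

drive_tool(plan=[[[-1,0,0,0,0],[-1,0,0,0,0],[-1,0,0,0,0],[-1,0,0,0,0],[-1,0,0,0,0],[-1,0,0,0,0],[-1,0,0,15,0],[-1,0,0,20,0],[-1,0,0,20,0],[-1,0,0,20,0],[-1,0,0,20,0],[-1,0,0,15,0],[-1,0,0,0,0]]])

```text
clock: 14.93
position: [602.9, 263.3, 155.2]
ee_rot: [0.946, -0.324, 0.003, -0.003]
contact_force: [-0.8, 1.1, 0.7]
gripper_width: 85.3
grasp_force: 0.0
```

drive_tool(plan=[[[-1,-14.9,-19.2,0,-4.6],[-1,-14.9,-19.2,0,-4.6],[-1,-14.9,-19.2,0,-4.6],[-1,-14.9,-19.2,0,-4.6],[-1,-14.9,-19.2,0,-4.6],[-1,-14.9,-19.2,0,-4.6],[-1,-14.9,-19.2,0,-4.6],[-1,-14.9,-19.2,0,-4.6],[-1,-14.9,-19.2,0,-4.6],[-1,-14.9,-19.2,0,-4.6],[-1,0,0,0,0],[-1,0,0,0,0],[-1,0,0,0,0]]])

```text
clock: 16.02
position: [452.3, 70.4, 150.8]
ee_rot: [0.744, -0.668, 0.0, -0.0]
contact_force: [-0.6, -0.3, 0.8]
gripper_width: 85.6
grasp_force: 0.0
```

drive_tool(plan=[[[-1,0,0,-18,0],[-1,0,0,-20,0],[-1,0,0,-20,0],[-1,0,0,-20,0],[-1,0,0,-20,0],[-1,0,0,-20,0],[-1,0,0,0,0],[-1,0,0,0,0],[1,0,0,0,0],[1,0,0,0,0],[1,0,0,0,0],[1,0,0,0,0],[1,0,0,0,0],[1,0,0,0,0],[1,0,0,0,0],[1,0,0,0,0],[1,0,0,0,0]]])

```text
clock: 17.43
position: [452.6, 70.6, 34.2]
ee_rot: [0.744, -0.668, 0.001, -0.001]
contact_force: [-2.0, 1.5, 6.2]
gripper_width: 51.2
grasp_force: 63.7
```

drive_tool(plan=[[[1,0,0,10,0],[1,0,0,20,0],[1,0,0,20,0],[1,0,0,20,0],[1,0,0,20,0],[1,0,0,20,0],[1,0,0,10,0],[1,0,0,0,0]]])

```text
clock: 18.1
position: [452.6, 70.6, 155.0]
ee_rot: [0.744, -0.668, 0.001, -0.002]
contact_force: [0.6, -0.9, -3.7]
gripper_width: 51.2
grasp_force: 64.0
```

drive_tool(plan=[[[1,8.8,1.2,0,-1.2],[1,17.6,2.4,0,-2.4],[1,17.6,2.4,0,-2.4],[1,17.6,2.4,0,-2.4],[1,17.6,2.4,0,-2.4],[1,17.6,2.4,0,-2.4],[1,17.6,2.4,0,-2.4],[1,17.6,2.4,0,-2.4],[1,17.6,2.4,0,-2.4],[1,17.6,2.4,0,-2.4],[1,8.8,1.2,0,-1.2],[1,0,0,0,0],[1,0,0,0,0],[1,0,0,0,0]]])

```text
clock: 19.27
position: [626.6, 93.9, 151.7]
ee_rot: [-0.589, 0.808, 0.001, -0.001]
contact_force: [-0.3, 0.1, -5.0]
gripper_width: 51.4
grasp_force: 63.9
```

drive_tool(plan=[[[1,0,0,-11,0],[1,0,0,-20,0],[1,0,0,-20,0],[1,0,0,-20,0],[1,0,0,-20,0],[1,0,0,-10,0],[1,0,0,-4,0],[1,0,0,-2,0],[1,0,0,0,0],[1,0,0,0,0],[1,0,0,0,0]]])

```text
clock: 20.18
position: [628.7, 94.5, 47.3]
ee_rot: [-0.589, 0.808, -0.0, 0.001]
contact_force: [-0.8, -1.3, -4.4]
gripper_width: 51.5
grasp_force: 63.9
```

drive_tool(plan=[[[1,0,0,-2,0],[1,0,0,-2,0],[1,0,0,-1,0],[1,0,0,0,0],[1,0,0,0,0]]])

```text
clock: 20.6
position: [628.3, 94.4, 42.3]
ee_rot: [-0.589, 0.808, -0.0, 0.001]
contact_force: [-3.2, -0.1, 3.9]
gripper_width: 51.2
grasp_force: 64.8
```

drive_tool(plan=[[[-1,0,0,0,0],[-1,0,0,0,0],[-1,0,0,0,0],[-1,0,0,0,0],[-1,0,0,0,0],[-1,0,0,0,0],[-1,0,0,15,0],[-1,0,0,20,0],[-1,0,0,20,0],[-1,0,0,20,0],[-1,0,0,20,0],[-1,0,0,15,0],[-1,0,0,0,0]]])

```text
clock: 21.68
position: [630.0, 94.7, 155.0]
ee_rot: [-0.589, 0.808, -0.001, 0.004]
contact_force: [0.7, 0.1, 1.0]
gripper_width: 85.5
grasp_force: 0.0
```

drive_tool(plan=[[[-1,-1.1,-23.9,0,0],[-1,-1.1,-23.9,0,0],[-1,-1.1,-23.9,0,0],[-1,-1.1,-23.9,0,0],[-1,-1.1,-23.9,0,0],[-1,-1.1,-23.9,0,0],[-1,-1.1,-23.9,0,0],[-1,-1.1,-23.9,0,0],[-1,-1.1,-23.9,0,0],[-1,-1.1,-23.9,0,0],[-1,-1.1,-23.9,0,0],[-1,-1.1,-23.9,0,0],[-1,-1.1,-23.9,0,0],[-1,-1.1,-23.9,0,0],[-1,-1.1,-23.9,0,0],[-1,0,0,0,0],[-1,0,0,0,0],[-1,0,0,0,0]]])

```text
clock: 23.18
position: [610.9, -264.0, 149.9]
ee_rot: [-0.589, 0.808, 0.001, -0.0]
contact_force: [-0.3, 0.6, -0.8]
gripper_width: 85.7
grasp_force: 0.0
```

drive_tool(plan=[[[-1,1,0,-18,0],[-1,0,0,-20,0],[-1,0,0,-20,0],[-1,0,0,-20,0],[-1,0,0,-20,0],[-1,0,0,-20,0],[-1,0,0,0,0],[-1,0,0,0,0],[1,0,0,0,0],[1,0,0,0,0],[1,0,0,0,0],[1,0,0,0,0],[1,0,0,0,0],[1,0,0,0,0],[1,0,0,0,0],[1,0,0,0,0],[1,0,0,0,0]]])

```text
clock: 24.6
position: [612.9, -264.3, 34.9]
ee_rot: [-0.589, 0.808, -0.001, 0.001]
contact_force: [-2.0, 2.4, 5.2]
gripper_width: 47.1
grasp_force: 61.1
```

drive_tool(plan=[[[1,0,0,10,0],[1,0,0,20,0],[1,0,0,20,0],[1,0,0,20,0],[1,0,0,20,0],[1,0,0,20,0],[1,0,0,10,0],[1,0,0,0,0]]])

```text
clock: 25.27
position: [613.6, -264.7, 155.8]
ee_rot: [-0.589, 0.808, -0.002, 0.002]
contact_force: [1.2, 0.4, -4.2]
gripper_width: 47.1
grasp_force: 62.4
```

drive_tool(plan=[[[1,1.8,10,0,0],[1,3.5,20,0,0],[1,3.5,20,0,0],[1,3.5,20,0,0],[1,3.5,20,0,0],[1,3.5,20,0,0],[1,3.5,20,0,0],[1,3.5,20,0,0],[1,3.5,20,0,0],[1,1.8,10,0,0],[1,0,0,0,0],[1,0,0,0,0],[1,0,0,0,0]]])

```text
clock: 26.35
position: [643.3, -84.6, 152.0]
ee_rot: [-0.589, 0.808, 0.001, -0.001]
contact_force: [-0.2, -0.3, -3.6]
gripper_width: 47.4
grasp_force: 62.4
```

drive_tool(plan=[[[1,0,0,-11,0],[1,0,0,-20,0],[1,0,0,-20,0],[1,0,0,-20,0],[1,0,0,-20,0],[1,0,0,-10,0],[1,0,0,-4,0],[1,0,0,-2,0],[1,0,0,0,0],[1,0,0,0,0],[1,0,0,0,0]]])

```text
clock: 27.27
position: [644.9, -84.3, 47.3]
ee_rot: [-0.589, 0.808, -0.001, 0.001]
contact_force: [-0.1, 0.9, -3.2]
gripper_width: 46.9
grasp_force: 62.4
```

drive_tool(plan=[[[1,0,0,-2,0],[1,0,0,-2,0],[1,0,0,-0.5,0],[1,0,0,0,0],[1,0,0,0,0]]])

```text
clock: 27.68
position: [644.5, -84.2, 42.9]
ee_rot: [-0.589, 0.808, -0.001, 0.001]
contact_force: [-2.9, 1.4, 6.1]
gripper_width: 47.3
grasp_force: 62.9
```

Contact is felt. I'll release, lift and back away to clear the view.

drive_tool(plan=[[[-1,0,0,0,0],[-1,0,0,0,0],[-1,0,0,0,0],[-1,0,0,0,0],[-1,0,0,0,0],[-1,0,0,0,0],[-1,0,0,15,0],[-1,0,0,20,0],[-1,0,0,20,0],[-1,0,0,20,0],[-1,0,0,20,0],[-1,0,0,20,0],[-1,0,0,20,0],[-1,0,0,20,0],[-1,0,0,20,0],[-1,0,0,0,0]]])

```text
clock: 29.02
position: [646.3, -84.6, 221.6]
ee_rot: [-0.589, 0.808, -0.003, 0.004]
contact_force: [0.7, -0.1, 1.6]
gripper_width: 85.5
grasp_force: 0.0
```

drive_tool(plan=[[[-1,-5,-25,0,0],[-1,-5,-25,0,0],[-1,-5,-25,0,0],[-1,-5,-25,0,0],[-1,-5,-25,0,0],[-1,-5,-25,0,0],[-1,-5,-25,0,0],[-1,-5,-25,0,0],[-1,-5,-25,0,0],[-1,-5,-25,0,0],[-1,-5,-25,0,0],[-1,-5,-25,0,0],[-1,-5,-25,0,0],[-1,-5,-25,0,0],[-1,-5,-25,0,0],[-1,-5,-25,0,0],[-1,0,0,0,0],[-1,0,0,0,0]]])

```text
clock: 30.52
position: [563.0, -485.4, 214.7]
ee_rot: [-0.588, 0.809, 0.001, -0.0]
contact_force: [0.0, 0.3, 0.2]
gripper_width: 85.3
grasp_force: 0.0
```

```bash
python3 - <<'E'
from h import *
T={"red":((0,150,60),(8,255,255),(429.5,-243.7)),"blue":((100,120,60),(125,255,255),(628.3,94.2)),"yel":((22,150,70),(32,255,255),(600.9,262.2)),"tube":(None,None,(644.2,-83.9)),"nut":(None,None,(541.9,170.4)),"bolt":(None,None,(542.5,3.4))}
for n in("top","scene"):
    im,d=get_image(n);m=camera_model(n);C=cloud(im,d,m);hs=cv2.cvtColor(im,cv2.COLOR_RGB2HSV)
    cv2.imwrite(f"pics/{n}1.png",cv2.resize(im[:,:,::-1],(800,600)))
    for k,(a,b,c) in T.items():
        w=(d>0)&(np.hypot(C[...,0]-c[0],C[...,1]-c[1])<48)
        if a:w&=cv2.inRange(hs,a,b)>0
        P=C[w];P=P[(P[:,2]>13)&(P[:,2]<120)]
        if len(P)<10:print(k,n,"hidden");continue
        z=np.percentile(P[:,2],97);print(k,n,z.round(1),rect(P[P[:,2]>z-8][:,:2]))
E
```

```text
red top 93.2 (array([ 438.8, -242.8]), array([18.1, 36.4]), np.float32(108.0))
blue top 91.5 (array([627.8,  92. ]), array([38.8, 50.6]), np.float32(161.0))
yel top 91.5 (array([600.9, 260.3]), array([32.2, 59.5]), np.float32(142.1))
tube top 91.1 (array([643.6, -86.7]), array([44.7, 45.8]), np.float32(177.9))
nut top 22.8 (array([543. , 169.7]), array([35.4, 39.8]), np.float32(36.9))
bolt top 56.8 (array([542.6,   1.9]), array([17.1, 18.1]), np.float32(133.1))
red scene 87.7 (array([ 430.3, -242.5]), array([40.2, 42.5]), np.float32(21.1))
blue scene 88.5 (array([627.7,  96. ]), array([42. , 49.5]), np.float32(161.6))
yel scene 89.2 (array([599.8, 263. ]), array([31.4, 58.4]), np.float32(141.2))
tube scene 87.9 (array([644.1, -83. ]), array([45.9, 46.6]), np.float32(55.4))
nut scene 19.9 (array([542.5, 172.8]), array([36.1, 40.2]), np.float32(35.4))
bolt scene 53.6 (array([542.3,   5. ]), array([18.5, 18.8]), np.float32(132.2))
```

View pics/top1.png

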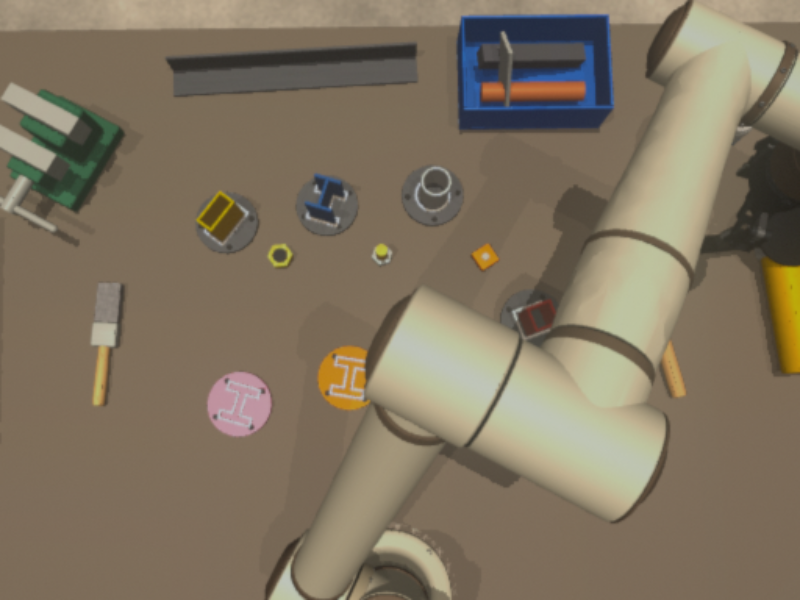

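View pics/scene1.png

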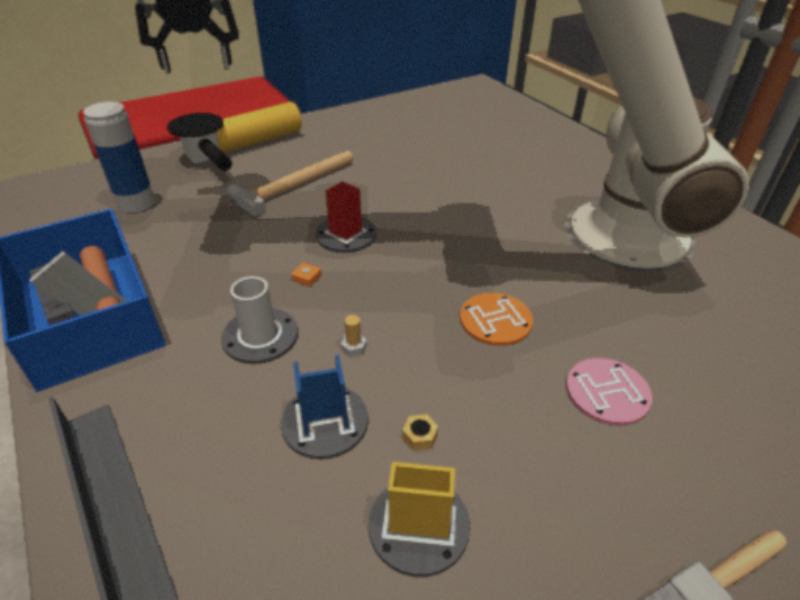

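Both views show all four sections upright on their own plates, with tops at about 88 mm and within about 2 mm and 1.5° of the outlines. In the top view the arm half hides the red tube at (533,317), but the scene view puts it right. The bolt and nut haven't moved.

```bash
python3 -c "
from bench import *
print(job_done())"
```

```text
the job is handed in; nothing more can be done
None
```

All four sections stand upright and aligned on their own plates by the final camera check (red tube checked in one view only), the bolt and nut have not moved, and the job was handed in at about 31 s without a verdict being returned.

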